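Check the free play of a rotary engraving table and flag it

ROBOT

A 7-joint arm with a two-finger parallel gripper is mounted at the origin on the work surface. World frame = base frame: x ahead of the robot, y to its left, z up, the work surface at z = 0. Lengths are in m, angles in rad, forces in N, time in s.
With the tool pointing down it reaches from about 0.425 to 0.875 m from the base axis. Payload 4.7 kg.
Tool frame: the origin (TCP) lies at the very end of the fingers, on their centre line; the grasp point (between the pads) lies 19 mm behind it; z points along the fingers, y is the line along which they close (so a half turn about z gives the same grasp; the last joint's range is limited). The gripper opens to 87 mm and grips with 3 to 60 N. Pads are 19 mm wide; open, the fingers measure 117 mm over their backs; the gripper's body (75 mm by 190 mm) begins 51 mm behind the grasp point.
Start: joints at [1.263, 0.321, -0.07, 1.45, 0.023, 1.371, -0.057], TCP at [0.206, -0.617, 0.223] pointing down, gripper open.
Joint ranges: [-2.86, 2.86], [-0.3, 2.09], [-1.38, 1.24], [0.06, 2.45], [-1.56, 4.7], [0.09, 2.05], [-2.69, 2.69]. Speed limits (rad/s): [2.57, 2.57, 3.14, 3.14, 3.14, 3.14, 3.14].

INTERFACE

Orientations are given as a rotation vector (axis times angle).
In Python, from bench import ctrl, imaging, ticket gives the robot as it stands.
- The arm moves only by the tool jog_arm, never from a script. Its argument "rows" is text: rows parted by semicolons, each of 7 numbers parted by spaces: the shift along the tool's x, y, z in cm, then the turn, a rotation vector about the tool's x, y, z in rad, then the closure, from -1 (fully open) to 1 (shut), so that 0 is half open. A call has 1 to 5 rows; each row shifts and turns the commanded pose from where the row before left it, along the tool's axes as they then stand; what a row does not reach is not made up. A row lasts 1/8 s, in which the tool goes at most 62.5 mm and 10.7 degrees, less where a joint would pass 70% of its speed; a pose out of reach is approached as far as the arm can. A call with a gripper value outside its range is refused whole. The fingers move at their own pace and stop on an object; "force" is the grip in N (left out, the last holds). Time passes only in rows, so rows that do not move let the fingers close. It gives the time, the measured TCP pose, the force, the opening and the grip force at its end, in the units of the state.
- ctrl.get_state(): the state, without advancing time (a new reading comes with each control period).
- imaging.get_image(name): name is "scene" or "top"; returns a dict with "img" (384x512x3 uint8, blue, green, red), "vertical_fov" (degrees; the focal length in pixels is half the picture's height over the tangent of half this angle, whatever the lens; pixels are square), "cx", "cy" (the principal point, pixels), "origin" and "orientation" of the camera in the world. Camera axes: x right, y down, z forward; pixel columns grow to the right and rows downward; lengths in m; the calibration is good to about 2 mm. A picture is of the moment at which its call begins. There is no depth.
- ticket.close_job(): hands the job in; it is judged then, once.
The state is a dict: "time": time; "joint_positions": joint angles; "qd": joint speeds; "joint_torque": joint torques, N m; "position": TCP position; "tool_rot": TCP orientation; "ft_force": force on the tool from outside, world axes, zero at the start; "torque": the same for the moment, N m; "grip_width": opening from 0.0 (shut) to 1.0 (fully open); "grip_force": force on a finger pad.
Only numpy, scipy, OpenCV 4.12 (cv2) and the standard library are available. Lean on these libraries where they do the work, as an engineer would, in place of code of your own. Each camera call takes 0.05 s, during which the arm holds its last target. There are 200 camera calls.

TASK

Check the worm-gear free play of the rotary engraving table by rocking its lever: ease the upright black handle clockwise (seen from above) until it clearly bites, lean on it there with 5 to 10 N, then ease it anticlockwise until it bites and lean the same way, never harder than about 15 N and without touching the two tell-tale pins. Then, if the free play is more than 14 degrees, stand the red marker in the white dish; otherwise stand the green marker there. Leave the other marker and everything else on the bench where it is.

Things in the scene. Friction and masses are not known exactly. Their poses are not given: they have to be found in the camera images.
- base: dark steel round base of the rotary table, fixed, 230 mm in diameter, 40 mm high, bolt lugs out to 150 mm from the axis. Origin on the bench at its vertical turning axis. The lever points roughly along its -x, the red pointer and tell-tale pins are on its +x side. The turntable on it (160 mm in diameter) carries a round dark inlaid box, top 106 mm above the bench.
- handle (a point): centre of the upright black handle on the lever: 16 mm in diameter, 150 mm from the base's axis, this point 105 mm above the bench, top at 125, free to grip down to 59. It starts within 5 mm of the base's -x axis and swings freely (1 to 2 N, stays where left) to the bites, 9 to 24 mm clockwise and 9 to 30 mm anticlockwise of that axis, unknown beforehand. Past a bite only the lever bends.
- lever (a joint): bend of the springy lever against the turntable, rad, positive anticlockwise from above, 0 when nobody pushes. Spring of 60 N m/rad: 0.01 rad is 4 N at the handle, 1.5 mm of handle travel past the bite. A push counts from 0.009 rad (3.6 N) held 0.2 s; beyond 0.04 rad (16 N) the worm is strained.
- telltale_ccw (a joint): angle of the blue tell-tale pin about the table's axis, rad, positive anticlockwise from above. The turntable's red pointer drags it anticlockwise and it stays at the farthest angle the turntable has reached (lever bend not included): after the anticlockwise push it marks that end of the free play.
- telltale_cw (a joint): angle of the yellow tell-tale pin, rad, same zero and sense; dragged clockwise likewise and marks the clockwise end. Once both ends have been pushed, free play = telltale_ccw minus telltale_cw; 14 degrees is 0.244 rad.
- telltale_ccw_pin (a point): centre of the top of the blue pin: 8 mm in diameter, 98 mm from the axis, top 70 mm above the bench, beside the 6 mm wide red pointer. Once both ends have been pushed, 14 degrees of play shows as 37.7 mm between the pins' centres (1 mm is 0.6 degree). Play within 0.8 degree of 14 may be flagged either way.
- telltale_cw_pin (a point): centre of the top of the yellow pin, alike, on the pointer's other side.
- marker_red_mid (a point): centre of the loose red marker, half-way up: a round peg 46 mm tall with a foot 36 mm in diameter (lowest 10 mm) and a neck 26 mm in diameter from 16 to 43 mm above its underside; 60 g; stands on the bench. It may change places with the green one.
- marker_green_mid (a point): centre of the loose green marker, alike in shape.
- dish_floor (a point): centre of the inner floor of the fixed white round dish: 100 mm outside, inside 92 mm in diameter, rim 12 mm above the bench, floor 5 mm above the bench (this point).
- hammer: chasing hammer lying on the bench, bystander.
- graver: graver with a wooden handle lying on the bench, bystander.
- brush: brush lying on the bench, bystander.
- tape_roll: pale green roll of tape, 90 mm in diameter, 30 mm high, bystander.
- jar: small jar, 44 mm in diameter, 50 mm tall, bystander.
- parts_tray: white plastic tray 90 x 130 x 25 mm, bystander.
- bench_block: dark wooden block 60 x 90 x 35 mm, bystander.
Mind the look-alikes: they are no part of the job. Of the things shaped like the part that bears marker_green_mid, the green one is meant.

How it is judged:
On the way, in this order (a step that is already met when the one before it is completed fails the run):
1. the lever is held against its clockwise bite with at least 3.6 N (value of joint lever below -0.009 rad), for 0.2 s.
2. the lever is held against its anticlockwise bite with at least 3.6 N (value of joint lever above 0.009 rad), for 0.2 s.
3. a marker stands in the dish (((horizontal distance between marker_red_mid and dish_floor below 0.03 m and height (world z) of marker_red_mid below 0.035 m and angle between marker_red_mid's own z axis and vertical below 0.15 rad) or (horizontal distance between marker_green_mid and dish_floor below 0.03 m and height (world z) of marker_green_mid below 0.035 m and angle between marker_green_mid's own z axis and vertical below 0.15 rad))), for 0.2 s.
At the end, for the whole second after the job is handed in: The right marker (red for play over 14 degrees, else green; either within 0.8 degree of 14) stands upright on the dish floor within 30 mm of its centre; the other stands upright within 20 mm of its start; the lever is let go and unbent (under 0.005 rad) (((distance between telltale_ccw_pin and telltale_cw_pin above 0.03634 m and horizontal distance between marker_red_mid and dish_floor below 0.03 m and height (world z) of marker_red_mid below 0.035 m and angle between each of marker_red_mid, marker_green_mid's own z axis and vertical below 0.15 rad and distance of marker_green_mid from where it was at the start of the episode below 0.02 m) or (distance between telltale_ccw_pin and telltale_cw_pin below 0.03904 m and horizontal distance between marker_green_mid and dish_floor below 0.03 m and height (world z) of marker_green_mid below 0.035 m and angle between each of marker_green_mid, marker_red_mid's own z axis and vertical below 0.15 rad and distance of marker_red_mid from where it was at the start of the episode below 0.02 m)) and value of joint lever between -0.005 and 0.005 rad and velocity of joint lever between -0.05 and 0.05 rad/s); the robot touches nothing.
It fails at once if the lever is pushed harder than 16 N (bent more than 0.04 rad) (value of joint lever above 0.04 rad or value of joint lever below -0.04 rad).
It fails at once if a tell-tale pin is touched by the robot (contact force between any of the fingers, the arm and telltale_ccw_c0 above 0.3 N or contact force between any of the fingers, the arm and telltale_cw_c0 above 0.3 N).
It fails at once if a bystander is moved more than 30 mm (distance of any of hammer, graver, brush, tape_roll, jar, parts_tray, bench_block from where it was at the start of the episode above 0.03 m).
It also fails if it takes over 72 s, if anything falls off the work surface, if the arm or the gripper's body presses on something with over 40 N, if the wrist force passes 120 N, or if a joint passes its speed limit or range.

## Working session

There is one attempt and no reset: what is moved stays moved. The work goes in short steps, Python scripts to look and compute and a tool call to move; the robot and the scene stay as the last step left them, time stands still between calls to the robot, and variables do not carry over. Pictures are saved under pics/ and viewed, at most 10 in all, crops included, and the job is handed in when it is done.

Besides the shell and the picture viewer there is one more tool, called after "Emit:" as a command line: name --argument value ..., lists and objects as JSON in quotes. jog_arm: Moves the arm, as the interface text tells. Its arguments: {"type":"object","properties":{"rows":{"type":"string"},"force":{"type":"number"}},"required":["rows"]}

```bash
mkdir -p pics; ls
cat > h.py <<'E'
import numpy as np, cv2
from bench import ctrl, imaging, ticket
from scipy.spatial.transform import Rotation as R
def snap(n,f=None,crop=None,k=1):
    d=imaging.get_image(n)
    if f:
        im=d["img"]
        if crop: x0,y0,x1,y1=crop; im=im[y0:y1,x0:x1]
        cv2.imwrite("pics/"+f,cv2.resize(im,None,fx=k,fy=k,interpolation=cv2.INTER_CUBIC))
    return d
def rot(d):
    o=np.array(d["orientation"],float)
    return o if o.shape==(3,3) else R.from_rotvec(o).as_matrix()
def foc(d): return d["img"].shape[0]/2/np.tan(np.radians(d["vertical_fov"])/2)
def pt(d,u,v,z):
    r=rot(d)@np.array([(u-d["cx"])/foc(d),(v-d["cy"])/foc(d),1]); o=np.array(d["origin"])
    return o+r*(z-o[2])/r[2]
def proj(d,p):
    c=rot(d).T@(np.array(p)-np.array(d["origin"])); return d["cx"]+foc(d)*c[0]/c[2], d["cy"]+foc(d)*c[1]/c[2]
E
python3 - <<'E'
from h import *
for n in("scene","top"):
    d=snap(n,n+"0.png",k=1.5); print(n,d["vertical_fov"],d["cx"],d["cy"],d["origin"],d["orientation"])
print(ctrl.get_state())
E
```

```text
pics
scene 57.941182119852115 254.9158693816594 193.0071753550931 [ 1.45580574 -0.20263916  0.70301324] [-1.75071412 -1.45401471  0.80545209]
top 45.168724044122015 256.41070402624473 196.53803466251543 [ 0.27032326 -0.06142203  1.54879372] [-2.14432081  2.08168681 -0.2053765 ]
{'time': 0.1, 'joint_positions': array([ 1.26309085,  0.3217511 , -0.07010248,  1.45149132,  0.02263225,
        1.37076957, -0.05686916]), 'qd': array([ 0.00074778, -0.00232783, -0.00110965, -0.00220344, -0.00088733,
        0.000668  ,  0.00108863]), 'joint_torque': array([-6.05891219e-04, -4.92569876e+01, -4.06411244e-01, -3.13399208e+01,
       -6.41270215e-02,  3.94861191e-02,  8.20253331e-05]), 'position': array([ 0.20539257, -0.61621555,  0.22160053]), 'tool_rot': array([-3.09942414e+00, -5.03182888e-01,  5.86695937e-04]), 'ft_force': array([-0.70739592,  0.32308064,  0.17772633]), 'torque': array([-0.0266304 , -0.03051153, -0.00730637]), 'grip_force': 0.0, 'grip_width': 1.0005485982178604}
```

View pics/scene0.png

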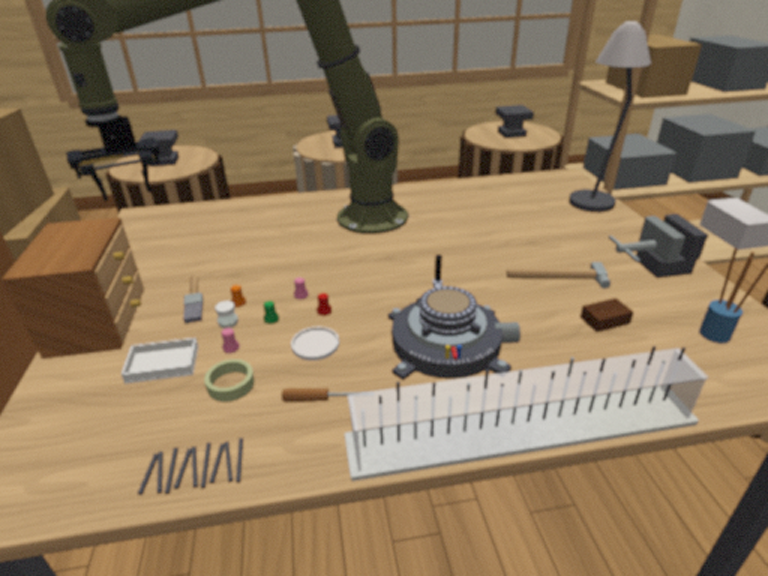

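View pics/top0.png

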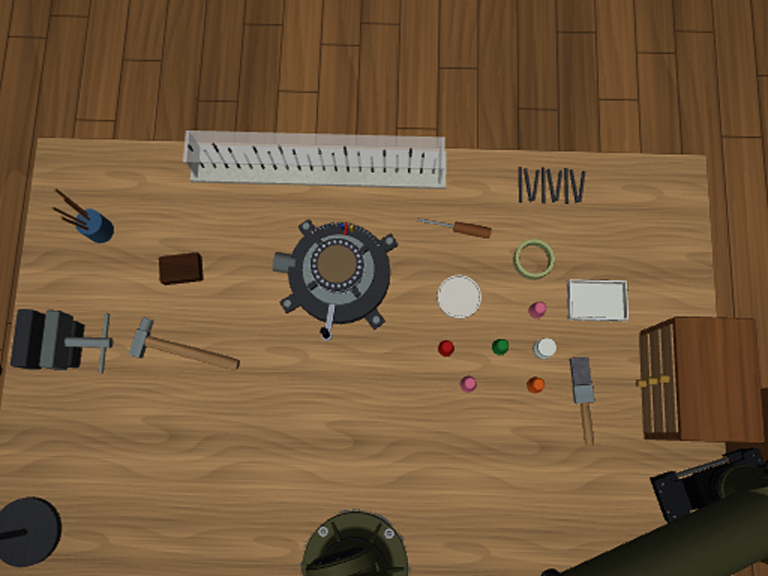

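The scene view shows the table at (448,335), with the handle on the robot's side. In the top view (1.5x) the handle top is at about (326,334), table centre (338,268), red marker (446,348), green (500,347), dish (459,297). I'll enlarge to get finer readings.

Run:
```python
from h import *
d=snap("top")
a=d["img"][140:250,180:270]; b=d["img"][180:262,270:370]
f=lambda i,k:cv2.resize(i,None,fx=k,fy=k,interpolation=cv2.INTER_CUBIC)
A=f(a,5);B=f(b,3.5)
o=np.zeros((A.shape[0],A.shape[1]+B.shape[1],3),np.uint8);o[:,:A.shape[1]]=A;o[:B.shape[0],A.shape[1]:]=B
print(o.shape);cv2.imwrite("pics/c1.png",o)
P=lambda u,v,z:np.round(pt(d,u/1.5,v/1.5,z),4)
print("handle",P(326,335,.125),"axis box",P(337,264,.106),"red",P(446,348,.046),"green",P(500,347,.046),"dish",P(459,297,.012))
print("lugs",[P(u,v,.02) for u,v in((306,227),(389,242),(376,321),(288,304))])
```

```text
(550, 800, 3)
handle [0.4704 0.0711 0.125 ] axis box [0.6273 0.0565 0.106 ] red [ 0.4607 -0.1844  0.046 ] green [ 0.4664 -0.302   0.046 ] dish [ 0.5818 -0.2151  0.012 ]
lugs [array([0.734 , 0.1386, 0.02  ]), array([ 0.7038, -0.0532,  0.02  ]), array([ 0.52  , -0.0294,  0.02  ]), array([0.5529, 0.1696, 0.02  ])]
```

View pics/c1.png

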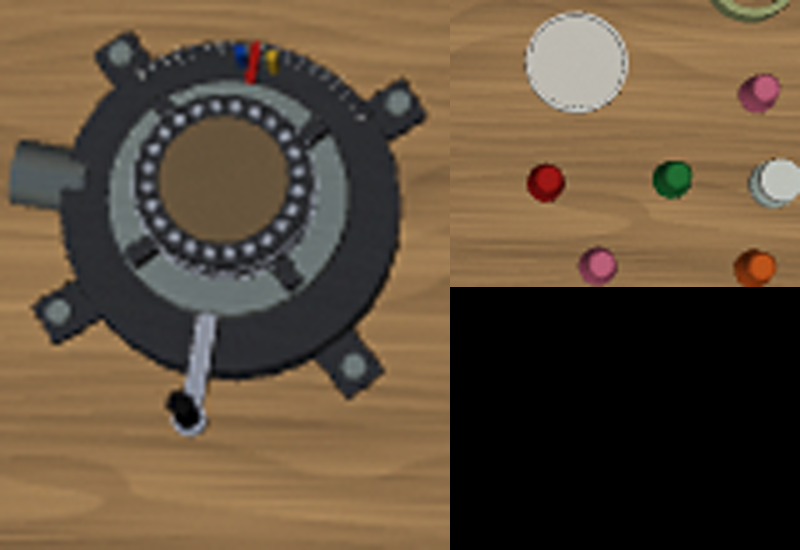

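The crop shows the handle top at about (181,402), box centre (224,180), dish (577,62), red top (547,180) and green top (676,177). The blue pin sits left of the red pointer and the yellow pin right of it.

```bash
cat >> h.py <<'E'
def go(p,yaw=None):
    """print shift (cm, tool axes, at present orientation) and turn to reach TCP p, tool down with tool y at world angle yaw"""
    s=ctrl.get_state(); r=R.from_rotvec(s["tool_rot"])
    sh=r.inv().apply(np.array(p)-s["position"])*100
    print("t",round(s["time"],2),"pos",s["position"].round(4),"shift cm",sh.round(2),"F",s["ft_force"].round(2))
    if yaw is not None:
        c,w=np.cos(yaw),np.sin(yaw); y=np.array([c,w,0]); z=np.array([0,0,-1]); x=np.cross(y,z)
        T=R.from_matrix(np.c_[x,y,z]); print("turn",(r.inv()*T).as_rotvec().round(4))
    else: print("tool axes",r.as_matrix().round(3).tolist())
E
python3 - <<'E'
from h import *
d=snap("top")
hp=pt(d,216.2,220.4,.125); ax=pt(d,224.8,176,.106); ax2=pt(d,226.5,181.6,.02)
print("handle",hp,"axis",ax,ax2,"r",np.hypot(*(hp-ax)[:2]),"lever yaw",np.degrees(np.arctan2(*(hp-ax)[1::-1])))
print("dish",pt(d,306.3,197.7,.012),"red",pt(d,297.7,231.4,.046),"green",pt(d,334.6,230.6,.046))
yaw=np.arctan2(*(hp-ax)[1::-1])+np.pi/2
go([.47,.07,.2],yaw); go([.47,.07,.2])
E
```

```text
handle [0.47952234 0.07510755 0.125     ] axis [0.62732327 0.05607575 0.106     ] [0.62916785 0.05644058 0.02      ] r 0.14902122386522623 lever yaw 172.66260081007607
dish [ 0.5828653  -0.21614721  0.012     ] red [ 0.46269064 -0.18557353  0.046     ] green [ 0.46888625 -0.30615326  0.046     ]
t 0.2 pos [ 0.2054 -0.6163  0.2219] shift cm [ 46.81 -56.74   2.25] F [-0.01 -1.1  -0.16]
turn [-1.100e-03  4.000e-04  4.499e-01]
t 0.2 pos [ 0.2054 -0.6163  0.2219] shift cm [ 46.81 -56.74   2.25] F [-0.01 -1.1  -0.16]
tool axes [[0.949, 0.316, -0.0], [0.316, -0.949, 0.001], [-0.0, -0.001, -1.0]]
```

Emit:
jog_arm --rows "0 0 0 0 0 0.15 0; 0 0 0 0 0 0.15 0; 0 0 0 0 0 0.15 0; 0 0 0 0 0 0 0"

```text
time: 0.7
position: [0.2055, -0.6165, 0.2223]
tool_rot: [-3.135, 0.199, 0.001]
ft_force: [-0.7, 0.1, 0.2]
grip_width: 0.633
grip_force: 0.0
```

Emit:
jog_arm --rows "2.1 -4.4 0 0 0 0 0; 2.1 -4.4 0 0 0 0 0; 2.1 -4.4 0 0 0 0 0; 2.1 -4.4 0 0 0 0 0; 2.1 -4.4 0 0 0 0 0"

```text
time: 1.32
position: [0.3386, -0.4104, 0.2227]
tool_rot: [3.135, -0.196, 0.0]
ft_force: [-0.2, -0.7, 0.2]
grip_width: 0.5
grip_force: 0.0
```

Emit:
jog_arm --rows "2.1 -4.4 0 0 0 0 0; 2.1 -4.4 0 0 0 0 0; 2.1 -4.4 0 0 0 0 0; 2.1 -4.4 0 0 0 0 0; 2.1 -4.4 0 0 0 0 0"

```text
time: 1.95
position: [0.4707, -0.2058, 0.2227]
tool_rot: [3.135, -0.196, 0.001]
ft_force: [0.8, 0.4, 0.0]
grip_width: 0.501
grip_force: 0.0
```

Run:
```python
from h import *
go([.4795,.0751,.2],np.radians(262.66))
```

```text
t 1.95 pos [ 0.4707 -0.2058  0.2227] shift cm [ -2.63 -27.98   2.25] F [0.85 0.38 0.  ]
turn [ 0.0006 -0.0004  0.0031]
```

Emit:
jog_arm --rows "-0.5 -5.6 0.4 0 0 0 0; -0.5 -5.6 0.4 0 0 0 0; -0.5 -5.6 0.4 0 0 0 0; -0.5 -5.6 0.4 0 0 0 0; -0.6 -5.6 0.4 0 0 0 0"

```text
time: 2.58
position: [0.48, 0.0756, 0.2026]
tool_rot: [3.135, -0.196, 0.002]
ft_force: [1.3, 1.1, 0.4]
grip_width: 0.502
grip_force: 0.0
```

Emit:
jog_arm --rows "0 0 0 0 0 0 0; 0 0 0 0 0 0 0"

```text
time: 2.82
position: [0.4801, 0.0733, 0.2025]
tool_rot: [3.134, -0.198, 0.0]
ft_force: [-0.7, -0.5, -0.3]
grip_width: 0.498
grip_force: 0.0
```

Run:
```python
from h import *
go([.4795,.0751,.08],np.radians(262.66))
```

```text
t 2.83 pos [0.4801 0.0733 0.2025] shift cm [-0.08 -0.18 12.25] F [-0.69 -0.48 -0.3 ]
turn [ 0.0009 -0.0001  0.0019]
```

Emit:
jog_arm --rows "0 -0.2 2.5 0 0 0 0; 0 0 2.5 0 0 0 0; 0 0 2.5 0 0 0 0; 0 0 2.5 0 0 0 0; 0 0 2.2 0 0 0 0"

```text
time: 3.45
position: [0.4804, 0.0735, 0.0795]
tool_rot: [3.134, -0.205, -0.001]
ft_force: [0.5, -0.7, 0.7]
grip_width: 0.497
grip_force: 0.0
```

Emit:
jog_arm --rows "0 0 0 0 0 0 0.2; 0 0 0 0 0 0 0.4; 0 0 0 0 0 0 0.4; 0 0 0 0 0 0 0.4" --force 5

```text
time: 3.95
position: [0.4809, 0.0758, 0.0813]
tool_rot: [3.135, -0.201, 0.002]
ft_force: [-0.1, -0.3, -0.4]
grip_width: 0.307
grip_force: 0.0
```

Run:
```python
from h import *
go([.4795,.0751,.08],np.radians(262.66))
snap("scene","s1.png",(230,150,360,260),5)
```

```text
t 3.95 pos [0.4809 0.0758 0.0813] shift cm [-0.13  0.09  0.13] F [-0.11 -0.27 -0.4 ]
turn [ 0.0001 -0.0014 -0.0002]
```

View pics/s1.png

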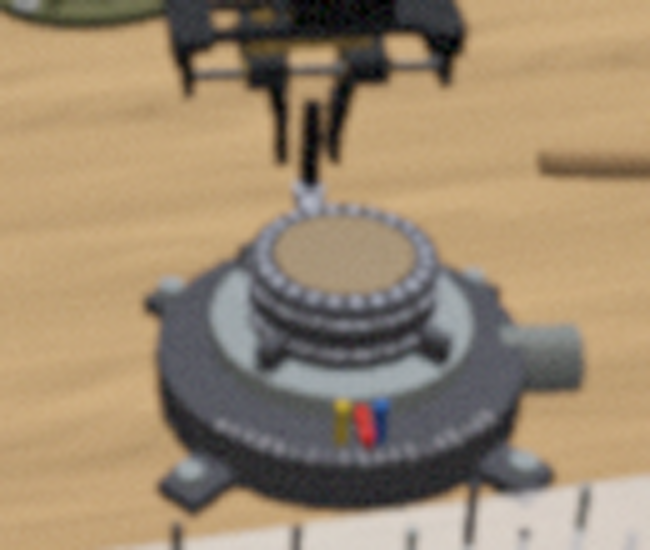

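The crop shows the black handle (311,140) standing between the two fingers (281 and 338), and nothing is touching. I'll now ease it clockwise (+y, which is tool -y).

Emit:
jog_arm --rows "0 -0.2 0 0 0 0 0.4; 0 -0.2 0 0 0 0 0.4; 0 -0.2 0 0 0 0 0.4; 0 -0.2 0 0 0 0 0.4; 0 -0.2 0 0 0 0 0.4"

```text
time: 4.62
position: [0.4815, 0.0856, 0.0804]
tool_rot: [3.134, -0.201, -0.001]
ft_force: [-0.8, -1.2, 0.7]
grip_width: 0.298
grip_force: 0.6
```

Emit:
jog_arm --rows "0 -0.15 0 0 0 0 0.4; 0 -0.15 0 0 0 0 0.4; 0 -0.15 0 0 0 0 0.4"

```text
time: 5.0
position: [0.482, 0.0903, 0.0804]
tool_rot: [3.135, -0.201, -0.001]
ft_force: [-1.4, -1.2, -0.0]
grip_width: 0.297
grip_force: 0.5
```

Emit:
jog_arm --rows "0 -0.15 0 0 0 0 0.4; 0 -0.15 0 0 0 0 0.4"

```text
time: 5.25
position: [0.4825, 0.0933, 0.0805]
tool_rot: [3.135, -0.201, -0.0]
ft_force: [-0.9, -0.3, 0.3]
grip_width: 0.296
grip_force: 0.5
```

Emit:
jog_arm --rows "0 -0.15 0 0 0 0 0.4; 0 -0.15 0 0 0 0 0.4"

```text
time: 5.5
position: [0.4829, 0.0962, 0.0805]
tool_rot: [3.135, -0.201, -0.0]
ft_force: [-0.1, -0.8, -0.8]
grip_width: 0.3
grip_force: 0.6
```

Emit:
jog_arm --rows "0 -0.15 0 0 0 0 0.4; 0 -0.15 0 0 0 0 0.4"

```text
time: 5.75
position: [0.4833, 0.0983, 0.0804]
tool_rot: [3.134, -0.202, -0.001]
ft_force: [-1.2, -4.3, 1.1]
grip_width: 0.299
grip_force: 2.2
```

Emit:
jog_arm --rows "0 -0.12 0 0 0 0 0.4; 0 0 0 0 0 0 0.4; 0 0 0 0 0 0 0.4"

```text
time: 6.12
position: [0.4834, 0.0989, 0.0804]
tool_rot: [3.133, -0.203, -0.001]
ft_force: [-1.3, -6.0, 0.9]
grip_width: 0.303
grip_force: 2.8
```

Emit:
jog_arm --rows "0 -0.1 0 0 0 0 0.4; 0 0 0 0 0 0 0.4; 0 0 0 0 0 0 0.4; 0 0 0 0 0 0 0.4"

```text
time: 6.62
position: [0.4834, 0.0994, 0.0804]
tool_rot: [3.132, -0.203, -0.001]
ft_force: [-1.5, -6.4, 1.1]
grip_width: 0.304
grip_force: 3.3
```

Clockwise bite leaned on at about 6.4 N for over half a second. Now the anticlockwise side.

Emit:
jog_arm --rows "0 0.3 0 0 0 0 0.4; 0 0.3 0 0 0 0 0.4; 0 0.3 0 0 0 0 0.4; 0 0.3 0 0 0 0 0.4; 0 0.2 0 0 0 0 0.4"

```text
time: 7.25
position: [0.482, 0.0876, 0.0806]
tool_rot: [-3.135, 0.201, -0.001]
ft_force: [0.0, -0.4, 1.3]
grip_width: 0.299
grip_force: 0.0
```

Emit:
jog_arm --rows "0 0.2 0 0 0 0 0.4; 0 0.2 0 0 0 0 0.4; 0 0.2 0 0 0 0 0.4; 0 0.2 0 0 0 0 0.4; 0 0.2 0 0 0 0 0.4"

```text
time: 7.88
position: [0.4804, 0.0775, 0.0804]
tool_rot: [3.135, -0.201, -0.0]
ft_force: [-1.5, 0.9, 0.6]
grip_width: 0.298
grip_force: 0.6
```

Emit:
jog_arm --rows "0 0.15 0 0 0 0 0.4; 0 0.15 0 0 0 0 0.4; 0 0.15 0 0 0 0 0.4"

```text
time: 8.25
position: [0.48, 0.073, 0.0805]
tool_rot: [3.135, -0.201, -0.0]
ft_force: [-0.6, 1.6, -0.2]
grip_width: 0.304
grip_force: 0.6
```

Emit:
jog_arm --rows "0 0.15 0 0 0 0 0.4; 0 0.15 0 0 0 0 0.4; 0 0.15 0 0 0 0 0.4"

```text
time: 8.62
position: [0.4794, 0.0686, 0.0805]
tool_rot: [3.135, -0.201, -0.0]
ft_force: [-0.2, 2.3, 0.3]
grip_width: 0.3
grip_force: 0.6
```

Emit:
jog_arm --rows "0 0.15 0 0 0 0 0.4; 0 0.15 0 0 0 0 0.4"

```text
time: 8.88
position: [0.479, 0.0656, 0.0805]
tool_rot: [3.135, -0.201, -0.0]
ft_force: [-1.2, 1.7, 0.8]
grip_width: 0.302
grip_force: 0.6
```

Emit:
jog_arm --rows "0 0.15 0 0 0 0 0.4; 0 0.15 0 0 0 0 0.4"

```text
time: 9.12
position: [0.4786, 0.0626, 0.0805]
tool_rot: [3.135, -0.201, -0.0]
ft_force: [-0.5, 1.0, -0.0]
grip_width: 0.301
grip_force: 0.6
```

Emit:
jog_arm --rows "0 0.15 0 0 0 0 0.4; 0 0.15 0 0 0 0 0.4"

```text
time: 9.38
position: [0.4783, 0.0596, 0.0805]
tool_rot: [3.135, -0.201, 0.0]
ft_force: [-0.9, 0.9, -0.9]
grip_width: 0.297
grip_force: 0.6
```

Emit:
jog_arm --rows "0 0.15 0 0 0 0 0.4; 0 0.15 0 0 0 0 0.4"

```text
time: 9.62
position: [0.478, 0.0566, 0.0805]
tool_rot: [3.135, -0.201, 0.001]
ft_force: [-0.5, 0.3, -1.0]
grip_width: 0.301
grip_force: 0.6
```

Emit:
jog_arm --rows "0 0.15 0 0 0 0 0.4; 0 0.15 0 0 0 0 0.4"

```text
time: 9.88
position: [0.4778, 0.0536, 0.0806]
tool_rot: [3.135, -0.201, 0.001]
ft_force: [1.2, 0.9, -0.6]
grip_width: 0.301
grip_force: 0.7
```

Emit:
jog_arm --rows "0 0.15 0 0 0 0 0.4; 0 0.15 0 0 0 0 0.4"

```text
time: 10.12
position: [0.4777, 0.0516, 0.0807]
tool_rot: [-3.134, 0.201, -0.002]
ft_force: [2.5, 4.1, -2.3]
grip_width: 0.303
grip_force: 2.4
```

Biting. I'll lean a little more and hold.

Emit:
jog_arm --rows "0 0.15 0 0 0 0 0.4; 0 0.05 0 0 0 0 0.4; 0 0 0 0 0 0 0.4; 0 0 0 0 0 0 0.4; 0 0 0 0 0 0 0.4"

```text
time: 10.75
position: [0.4777, 0.0508, 0.0807]
tool_rot: [-3.133, 0.199, -0.003]
ft_force: [3.3, 7.0, -3.3]
grip_width: 0.297
grip_force: 3.3
```

Emit:
jog_arm --rows "0 -0.3 0 0 0 0 0.4; 0 -0.3 0 0 0 0 0.4; 0 -0.2 0 0 0 0 0.2; 0 0 0 0 0 0 0.0; 0 0 0 0 0 0 0"

```text
time: 11.38
position: [0.4777, 0.0563, 0.0805]
tool_rot: [3.135, -0.202, -0.0]
ft_force: [0.3, -0.0, 0.7]
grip_width: 0.482
grip_force: 0.0
```

Emit:
jog_arm --rows "0 0 -3 0 0 0 0; 0 0 -3 0 0 0 0; 0 0 -3 0 0 0 0; 0 0 -3 0 0 0 0; 0 5 0 0 0 0 0"

```text
time: 12.0
position: [0.4735, 0.0103, 0.2035]
tool_rot: [-3.135, 0.189, -0.009]
ft_force: [0.6, 0.2, -0.3]
grip_width: 0.502
grip_force: 0.0
```

Emit:
jog_arm --rows "0 5.6 0 0 0 0 0; 0 5.6 0 0 0 0 0; 0 5.6 0 0 0 0 0; 0 0 0 0 0 0 0"

```text
time: 12.5
position: [0.4483, -0.1647, 0.2002]
tool_rot: [3.133, -0.215, -0.002]
ft_force: [0.1, 1.4, -0.7]
grip_width: 0.499
grip_force: 0.0
```

Run:
```python
from h import *
d=snap("top");e=snap("scene")
f=lambda i,k:cv2.resize(i,None,fx=k,fy=k,interpolation=cv2.INTER_CUBIC)
A=f(d["img"][140:170,195:265],10);B=f(e["img"][215:250,270:340],10)
cv2.imwrite("pics/pins.png",np.vstack([A[:250],B[:345]])); 
go([.4627,-.1856,.15])
```

```text
t 12.6 pos [ 0.4497 -0.1596  0.2004] shift cm [1.62 2.41 5.04] F [-0.18  0.53  0.43]
tool axes [[0.992, -0.129, -0.0], [-0.129, -0.992, 0.001], [-0.0, -0.001, -1.0]]
```

View pics/pins.png

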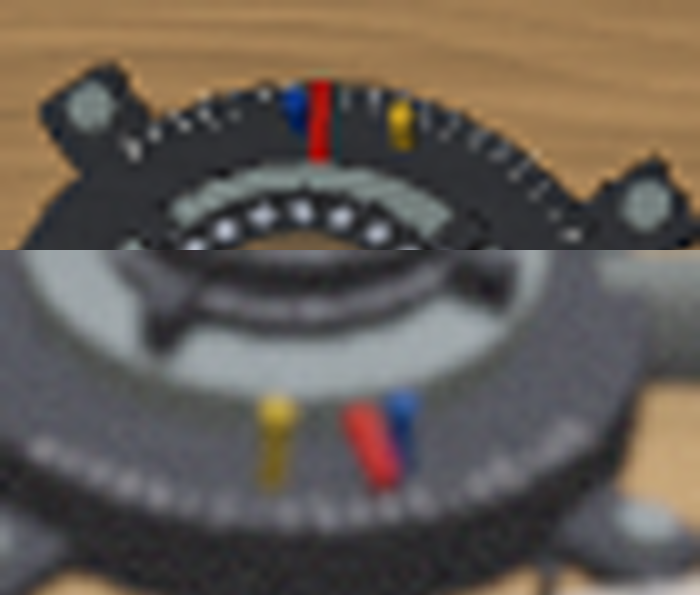

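Top-view half: blue pin top at about (296,97), yellow at (402,110). Scene half: yellow top (278,412), blue top (403,404). The red pointer rests on the blue pin.

Run:
```python
from h import *
d=snap("top");e=snap("scene")
ax=np.array([.6283,.0563])
for n,im,b,y in (("top",d,(195+29.6,140+9.7),(195+40.2,140+11.0)),("scene",e,(270+40.3,215+15.3),(270+27.8,215+16.2))):
    B=pt(im,*b,.07)[:2];Y=pt(im,*y,.07)[:2]
    print(n,B,Y,"sep mm",1e3*np.linalg.norm(B-Y),"radii",np.linalg.norm(B-ax),np.linalg.norm(Y-ax))
    for c,(u,v) in(("b",b),("y",y)): pass
```

```text
top [0.72654367 0.06361696] [0.72305151 0.02806098] sep mm 35.72706353898146 radii 0.09851576467974436 0.09887007028887641
scene [0.73255792 0.06833775] [0.72939645 0.03274195] sep mm 35.7359193040029 radii 0.10495056643727092 0.10380498583864295
```

Both views give 35.7 mm, under the 36.3 mm limit. That is about 13°, so the green marker is the one to place. Moving over it.

Run:
```python
from h import *
go([.469,-.306,.12],np.radians(262.66))
```

```text
t 12.7 pos [ 0.4503 -0.1581  0.2006] shift cm [ 3.72 14.44  8.05] F [-0.75  0.02 -0.  ]
turn [-0.0002  0.0001  0.0019]
```

Emit:
jog_arm --rows "0.9 3.6 0 0 0 0 -0.4; 0.9 3.6 2 0 0 0 -0.4; 0.9 3.6 3 0 0 0 -0.4; 1.0 3.6 3 0 0 0 -0.4; 0 0 0 0 0 0 -0.4"

```text
time: 13.32
position: [0.4666, -0.3077, 0.1175]
tool_rot: [-3.133, 0.204, 0.007]
ft_force: [0.5, 0.3, 0.2]
grip_width: 0.696
grip_force: 0.0
```

Emit:
jog_arm --rows "0 0 0 0 0 0 -0.4; 0 0 0 0 0 0 -0.4"

```text
time: 13.58
position: [0.4696, -0.3054, 0.1219]
tool_rot: [3.135, -0.197, 0.003]
ft_force: [-0.5, -0.0, -1.0]
grip_width: 0.7
grip_force: 0.0
```

Run:
```python
from h import *
go([.469,-.306,.016],np.radians(262.66))
d=snap("scene"); e=snap("top")
x,y=map(int,proj(d,[.469,-.306,.05])); print(proj(d,[.469,-.306,.046]),proj(d,[.469,-.306,0]))
o=d["img"][y-50:y+40,x-60:x+60]; cv2.imwrite("pics/g.png",cv2.resize(o,None,fx=5,fy=5)); print(x-60,y-50)
```

```text
t 13.57 pos [ 0.4696 -0.3054  0.1219] shift cm [-0.08  0.06 10.59] F [-0.5  -0.03 -0.98]
turn [ 0.0006 -0.002   0.0028]
(np.float64(178.24454457479555), np.float64(200.5259138361739)) (np.float64(180.18322790621676), np.float64(211.56295239984593))
118 149
```

View pics/g.png

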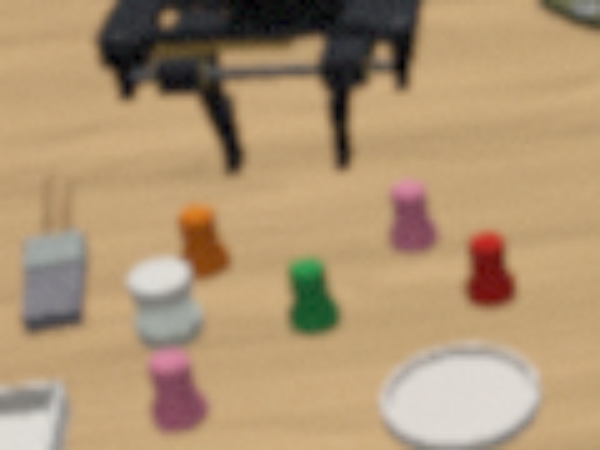

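The crop shows the green marker at (310,297), clear of its neighbours. It agrees with the estimate to about 2 px. Descending and gripping.

Emit:
jog_arm --rows "0 0 2.5 0 0 0 -0.4; 0 0 2.5 0 0 0 -0.4; 0 0 2.5 0 0 0 -0.4; 0.1 0 2.2 0 0 0 -0.4; 0 0 0.9 0 0 0 -0.4"

```text
time: 14.3
position: [0.469, -0.3063, 0.0139]
tool_rot: [-3.135, 0.2, 0.001]
ft_force: [0.5, -0.5, 0.9]
grip_width: 0.699
grip_force: 0.0
```

Emit:
jog_arm --rows "0 0 0 0 0 0 -0.2; 0 0 0 0 0 0 0.1; 0 0 0 0 0 0 0.5; 0 0 0 0 0 0 0.8; 0 0 0 0 0 0 0.8" --force 12

```text
time: 14.92
position: [0.4696, -0.3073, 0.015]
tool_rot: [3.135, -0.201, 0.001]
ft_force: [-0.3, 0.5, 1.3]
grip_width: 0.297
grip_force: 10.6
```

Emit:
jog_arm --rows "0 0 0 0 0 0 0.8; 0 0 0 0 0 0 0.8"

```text
time: 15.18
position: [0.4695, -0.3073, 0.015]
tool_rot: [3.135, -0.201, 0.001]
ft_force: [-0.2, 0.7, 3.5]
grip_width: 0.296
grip_force: 10.7
```

Gripped the neck: 25.8 mm matches. Lifting and carrying it to the dish.

Emit:
jog_arm --rows "0 0 -2 0 0 0 0.8; 0 0 -3 0 0 0 0.8; 2 -2.1 0 0 0 0 0.8; 2 -2.1 0 0 0 0 0.8; 2 -2.1 0 0 0 0 0.8"

```text
time: 15.8
position: [0.5371, -0.2518, 0.0641]
tool_rot: [-3.135, 0.202, 0.001]
ft_force: [-0.3, 0.7, -0.5]
grip_width: 0.296
grip_force: 11.5
```

Emit:
jog_arm --rows "2 -2.1 0 0 0 0 0.8; 2.1 -2.1 0 0 0 0 0.8; 0 0 0 0 0 0 0.8; 0 0 0 0 0 0 0.8"

```text
time: 16.3
position: [0.5819, -0.2165, 0.0639]
tool_rot: [3.135, -0.202, -0.003]
ft_force: [-0.5, -0.5, -1.0]
grip_width: 0.299
grip_force: 11.5
```

Run:
```python
from h import *
go([.583,-.215,.0205],np.radians(262.66)); print(ctrl.get_state()["grip_width"])
```

```text
t 16.3 pos [ 0.5819 -0.2165  0.0639] shift cm [ 0.1  -0.17  4.33] F [-0.49 -0.53 -0.97]
turn [ 0.0005  0.0016 -0.0004]
0.2985356107819934
```

Emit:
jog_arm --rows "0.1 -0.1 2 0 0 0 0.8; 0 0 1.5 0 0 0 0.8; 0 0 0.5 0 0 0 0.8; 0 0 0.2 0 0 0 0.8; 0 0 0 0 0 0 0.8"

```text
time: 16.92
position: [0.5843, -0.2151, 0.0227]
tool_rot: [3.135, -0.201, 0.001]
ft_force: [0.2, 0.9, -0.7]
grip_width: 0.297
grip_force: 11.5
```

Emit:
jog_arm --rows "0 0 0.1 0 0 0 0.8; 0 0 0.1 0 0 0 0.8; 0 0 0 0 0 0 0.8"

```text
time: 17.3
position: [0.584, -0.215, 0.0206]
tool_rot: [3.135, -0.201, 0.0]
ft_force: [-0.0, -0.1, -1.0]
grip_width: 0.294
grip_force: 11.5
```

Emit:
jog_arm --rows "0 0 0.07 0 0 0 0.8; 0 0 0 0 0 0 0.8; 0 0 0 0 0 0 0.3; 0 0 0 0 0 0 0.1; 0 0 0 0 0 0 0"

```text
time: 17.92
position: [0.584, -0.2151, 0.0198]
tool_rot: [3.135, -0.201, -0.0]
ft_force: [0.0, 0.2, -0.2]
grip_width: 0.469
grip_force: 0.0
```

Emit:
jog_arm --rows "0 0 0 0 0 0 0; 0 0 -2 0 0 0 0; 0 0 -3 0 0 0 0; 0 0 -4 0 0 0 0; 0 0 -4 0 0 0 0"

```text
time: 18.55
position: [0.5842, -0.215, 0.1526]
tool_rot: [3.135, -0.201, 0.002]
ft_force: [0.4, -1.1, 0.5]
grip_width: 0.5
grip_force: 0.0
```

Emit:
jog_arm --rows "-4 4 0 0 0 0 0; -4 4 0 0 0 0 0; -4 4 0 0 0 0 0; 0 0 0 0 0 0 0; 0 0 0 0 0 0 0"

```text
time: 19.18
position: [0.4505, -0.3185, 0.1512]
tool_rot: [3.135, -0.201, 0.003]
ft_force: [0.6, 1.1, 0.1]
grip_width: 0.5
grip_force: 0.0
```

Run:
```python
from h import *
d=snap("top");e=snap("scene")
A=cv2.resize(e["img"][130:280,100:360],None,fx=2.6,fy=2.6);B=cv2.resize(d["img"][180:240,270:370],None,fx=3,fy=3)
o=np.zeros((A.shape[0]+B.shape[0],A.shape[1],3),np.uint8);o[:A.shape[0]]=A;o[A.shape[0]:,:B.shape[1]]=B
cv2.imwrite("pics/end.png",o); print(A.shape); go([.5,-.3,.1])
```

```text
(390, 676, 3)
t 19.27 pos [ 0.4512 -0.3174  0.1507] shift cm [ 4.61 -2.34  5.07] F [-0.02  0.44  0.51]
tool axes [[0.992, -0.125, 0.001], [-0.125, -0.992, -0.0], [0.001, -0.0, -1.0]]
```

View pics/end.png

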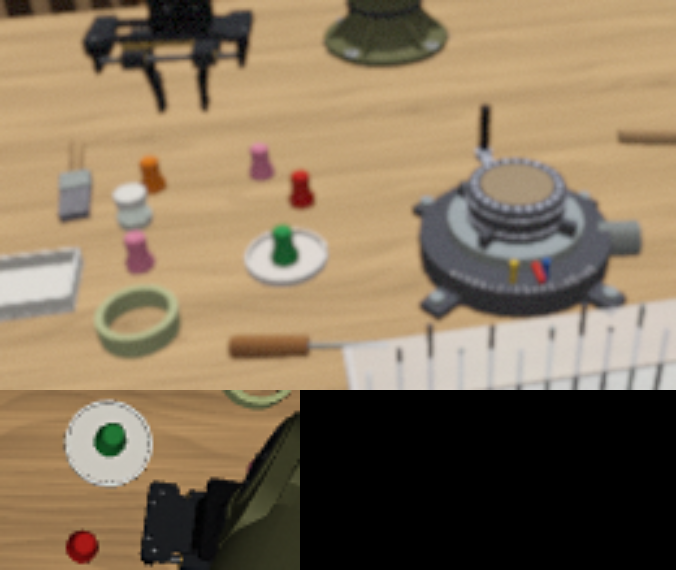

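The green marker stands upright and centred in the dish (283,245 in the scene crop). The red marker hasn't moved and the arm is clear. Handing in.

```bash
python3 -c "
from bench import ticket
print(ticket.close_job())"
```

```text
the job is handed in; nothing more can be done
None
```

I leaned on both bites (about 6.4 N clockwise, 7 N anticlockwise), and the pins came out 35.7 mm apart, about 13° and under 14°, so the green marker now stands in the white dish and the job is handed in (no verdict was returned).

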